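# Close the tuck flap of the log-sheet case

### The job

The log-sheet case on the radio desk stands open at its mouth. Using only pushes and presses of the fingertips (no pinching or lifting), fold its standing flap over onto the top of the case and gently push the flap's edge in beneath the raised retaining bar, until the spine strip stands upright and flush against the mouth of the case. Leave the case lying flat where it is on the desk (a slip of a centimetre does no harm) and do not disturb the cup, the mouse or the Morse key.

Things in the scene. Friction and masses are not known exactly. Their poses are not given: they have to be found in the camera images.
- case: Loose grey plastic case for A5 log sheets, flat on the desk, 0.9 to 1.2 kg: 170 (x) x 236 (y) x 30 mm high. Origin: centre of its underside; x from its mouth to its back, y along the mouth, z up. The mouth (x = -85 mm) has a two-crease cover: spine strip hinged at x = -87, z = 2 mm, and tuck flap hinged to the strip's top. The case slides when pushed sideways with over 4 N.
- spine (a joint): Angle (rad) of the spine strip (230 mm wide, 31.5 mm from bottom hinge to upper crease, 2.5 mm thick). 0: upright, flush with the mouth (home); positive: leaning outwards, away from the case (starts 0.4 to 0.58, limit 0.8), which draws the flap back from the bar by 31.5 mm x sin(angle). Somewhat stiff (0.035 N m: 1 to 2 N at the crease); stays where it is put.
- flap (a joint): Angle (rad) of the tuck flap relative to the spine strip, starting at 0.85 to 1.45. The flap's slope above level is spine + flap: pi/2 standing straight up, more leaning outwards over the mouth side, 0 lying flat over the case. Its crease is light (0.012 N m) and stays where it is put.
- crease (a point): Middle of the upper crease, the line (along the case's y) about which the flap turns; 33.5 mm above the desk when the spine strip is upright. Axes of the flap: x along the flap to its free edge, y along the crease.
- flap_edge (a point): Middle of the flap's free edge, 100 mm from the crease, at mid-thickness. The flap is a grey plastic sheet 2.5 mm thick, 224 mm wide at the crease, full width for 49 mm, then slanting in to a tongue 100 mm wide at the free edge. Flat and with the spine strip upright, this edge reaches 8 mm under the bar. x points out of the free edge, away from the crease.
- lip (a point): Middle of the leading edge (towards the mouth) of the retaining bar, at its underside's level: a bridge across the case's top, 152 mm along y, 18 mm wide, 3 mm thick, on two end feet 132 mm apart. Underside 37 mm above the desk (7 mm above the case's top face), top 40 mm, flared to 43 mm at the leading edge. The flap's edge goes under it from the mouth side. Axes of the case.
- cup: Red plastic drinking cup, 72 mm across, 100 mm high, light; origin at the centre of its underside. To be left alone.
- mouse: Black wireless computer mouse, 104 x 62 x 33 mm; origin at the centre of its underside. To be left alone.
- key: Morse paddle key: heavy steel base 85 x 60 mm, black finger paddles, 38 mm high overall; origin at the centre of its underside. To be left alone.

How it is judged:
By the outcome, as a careful person would: the job done as asked, in the order asked, and still so for the second after the job is handed in, with the robot touching nothing.
It also fails if it takes over 50 s, if anything falls off the work surface, if the arm or the gripper's body presses on something with over 40 N, if the wrist force passes 120 N, or if a joint passes its speed limit or range.

### The arm

A 7-joint arm with a two-finger parallel gripper is mounted at the origin on the work surface. World frame = base frame: x ahead of the robot, y to its left, z up, the work surface at z = 0. Lengths are in m, angles in rad, forces in N, time in s.
With the tool pointing down it reaches from about 0.425 to 0.8 m from the base axis. Payload 8.3 kg.
Tool frame: the origin (TCP) lies on the front face of the gripper's body, between the roots of the fingers; the fingertips stand 73 mm ahead of it and the grasp point (between the pads) lies 54 mm ahead of it; z points along the fingers, y is the line along which they close (so a half turn about z gives the same grasp; the last joint's range is limited). The gripper opens to 85 mm and grips with 20 to 120 N. Pads are 22 mm wide; open, the fingers measure 114 mm over their backs; the gripper's body (76 mm by 85 mm) begins 54 mm behind the grasp point. The pads swing forward as they close: fully open they stand 13 mm farther back than shut.
Start: joints at [1.227, 0.383, 0.016, 1.37, -0.006, 1.388, -0.046], TCP at [0.173, -0.6, 0.304] pointing down, gripper open.
Joint ranges: [-2.95, 2.95], [-0.25, 2.06], [-1.52, 1.56], [0.18, 2.33], [-1.44, 4.58], [0.02, 2.06], [-3.01, 3.01]. Speed limits (rad/s): [2.39, 2.39, 3.01, 3.01, 3.14, 3.14, 3.14].

### API

Orientations are given as a 3x3 rotation matrix whose columns are the frame's x, y, z axes.
In Python, from workcell import status, eyes, arm gives the robot as it stands.
- The arm moves only by the tool apply_moves, never from a script. Its argument "motion" is a list of rows, each a list of 2 entries, a list of its own where there are three numbers: the shift along the tool's x, y, z in m, then the turn about the tool's z in rad. In form: [[[dx, dy, dz], roll], ...]. A call has 1 to 8 rows; each row shifts and turns the commanded pose from where the row before left it, along the tool's axes as they then stand; what a row does not reach is not made up. A row lasts 1/10 s, in which the tool goes at most 50 mm and 8.59 degrees, less where a joint would pass 70% of its speed; a pose out of reach is approached as far as the arm can. A call is refused whole if a number of a shift passes 0.05 or a number of a turn 0.15, either way. A call with a gripper value outside its range is refused whole. "hand" is the gripper's target within -1 to 1 (shut at 1, half-way at 0, fully open at -1), set as the call begins (left out, the last holds). The fingers move at their own pace and stop on an object; the grip force is fixed at half the most. Time passes only in rows, so rows that do not move let the fingers close. It gives the time, the measured TCP pose, the force, the opening and the grip force at its end, in the units of the state.
- status.sense(): the state, without advancing time (a new reading comes with each control period).
- eyes.read_camera(name): name is "scene" or "top"; returns the picture (384x512x3 uint8, red, green, blue); there is no depth.
- eyes.get_calibration(name): a dict with "vertical_fov" (degrees; the focal length in pixels is half the picture's height over the tangent of half this angle, whatever the lens; pixels are square), "cx", "cy" (the principal point, pixels), "world_to_cam" (4x4, takes a point from world to camera coordinates). Camera axes: x right, y down, z forward; pixel columns grow to the right and rows downward; lengths in m; the calibration is good to about 2 mm. A picture is of the moment at which its call begins. get_calibration takes no time and is no camera call.
- arm.finish_job(): hands the job in; it is judged then, once.
The state is a dict: "clock": time; "joint_positions": joint angles; "dq": joint speeds; "joint_efforts": joint torques, N m; "position": TCP position; "eef_rot": TCP orientation; "ft_force": force on the tool from outside, world axes, zero at the start; "ft_torque": the same for the moment, N m; "grip_width": finger opening in m; "finger_force": force on a finger pad.
Only numpy, scipy, OpenCV 4.12 (cv2) and the standard library are available. Lean on these libraries where they do the work, as an engineer would, in place of code of your own. Each camera call takes 0.05 s, during which the arm holds its last target. There are 200 camera calls.

## Working session

There is one attempt and no reset: what is moved stays moved. The work goes in short steps, Python scripts to look and compute and a tool call to move; the robot and the scene stay as the last step left them, time stands still between calls to the robot, and variables do not carry over. Pictures are saved under pics/ and viewed, at most 10 in all, crops included, and the job is handed in when it is done.

Besides the shell and the picture viewer there is one more tool, called as name(argument=value, ...), one argument or row to a line, values as JSON. apply_moves: Moves the arm, as the interface text tells. Its arguments: {"type":"object","properties":{"motion":{"type":"array","items":{"type":"array"}},"hand":{"type":"number"}},"required":["motion"]}

```bash
mkdir -p pics; ls; python3 - <<'E'
from workcell import status, eyes, arm
import cv2,numpy as np
np.set_printoptions(precision=4,suppress=True)
s=status.sense()
print(s)
for n in("scene","top"):
    c=eyes.get_calibration(n);print(n,c)
    im=eyes.read_camera(n);cv2.imwrite(f"pics/{n}0.png",im[:,:,::-1])
E
```

```text
pics
{'clock': 0.0, 'joint_positions': array([ 1.2271,  0.3842,  0.0164,  1.3711, -0.0063,  1.3882, -0.0465]), 'dq': array([ 0.0009, -0.0003, -0.0016,  0.0007,  0.0009, -0.0014,  0.0004]), 'joint_efforts': array([  0.0002, -62.7597,   0.8447, -37.1817,   0.0167,   0.0141,
         0.    ]), 'position': array([ 0.1731, -0.6002,  0.3029]), 'eef_rot': array([[ 0.9608,  0.2772, -0.0006],
       [ 0.2772, -0.9608,  0.0019],
       [-0.    , -0.002 , -1.    ]]), 'ft_force': array([-0.0909, -0.1026, -0.3819]), 'ft_torque': array([-0.0108, -0.0175, -0.0114]), 'finger_force': 0.0, 'grip_width': 0.08504827644339542}
scene {'vertical_fov': 53.565159649697755, 'cx': 258.5847736980387, 'cy': 188.85750799376876, 'world_to_cam': array([[-0.1241,  0.9922, -0.0134,  0.0203],
       [ 0.6723,  0.0741, -0.7366, -0.3675],
       [-0.7298, -0.1004, -0.6762,  1.4191],
       [ 0.    ,  0.    ,  0.    ,  1.    ]])}
top {'vertical_fov': 57.31149368718927, 'cx': 259.105804455803, 'cy': 193.08166806639133, 'world_to_cam': array([[ 0.0153, -0.9998, -0.0129,  0.0618],
       [-0.9945, -0.0139, -0.104 ,  0.6197],
       [ 0.1038,  0.0144, -0.9945,  0.9107],
       [ 0.    ,  0.    ,  0.    ,  1.    ]])}
```

View pics/scene0.png

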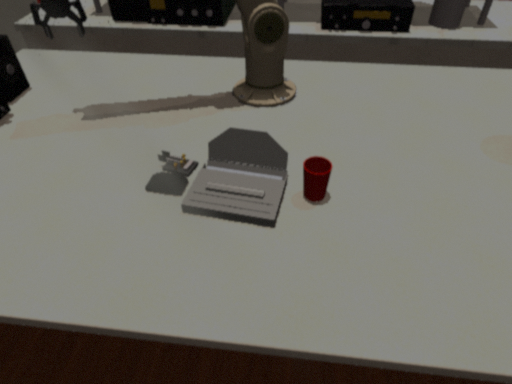

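View pics/top0.png

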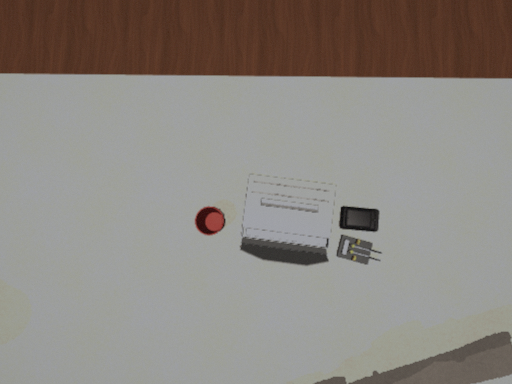

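The scene view has the case at about (237,190) with its flap standing on the robot side, the key at (175,160) and the cup at (316,180). The top view has the case at (290,210), the bar at (290,205), the flap at (285,250), the cup at (210,221), the mouse at (360,218) and the key at (355,250).

```bash
python3 - <<'E'
import cv2,numpy as np
a=cv2.imread("pics/top0.png")[165:275,190:390]
b=cv2.imread("pics/scene0.png")[115:230,140:340]
f=lambda im:cv2.resize(cv2.convertScaleAbs(im,alpha=1.5),(0,0),fx=4,fy=4,interpolation=cv2.INTER_CUBIC)
cv2.imwrite("pics/topc.png",f(a));cv2.imwrite("pics/scenec.png",f(b))
E
```

```text
(no output)
```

View pics/topc.png

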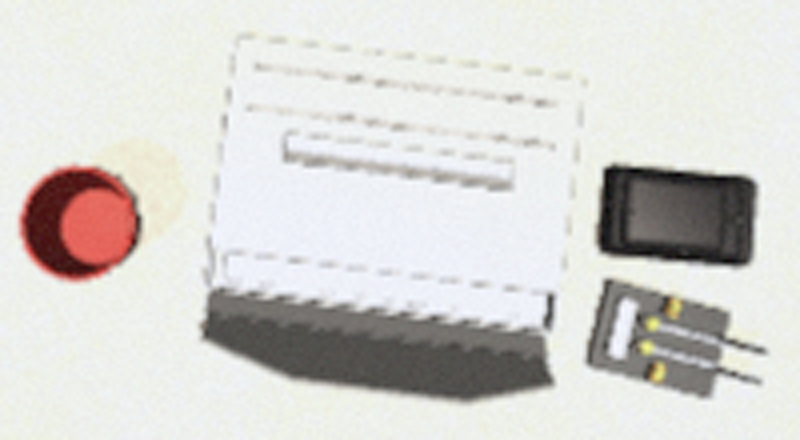

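View pics/scenec.png

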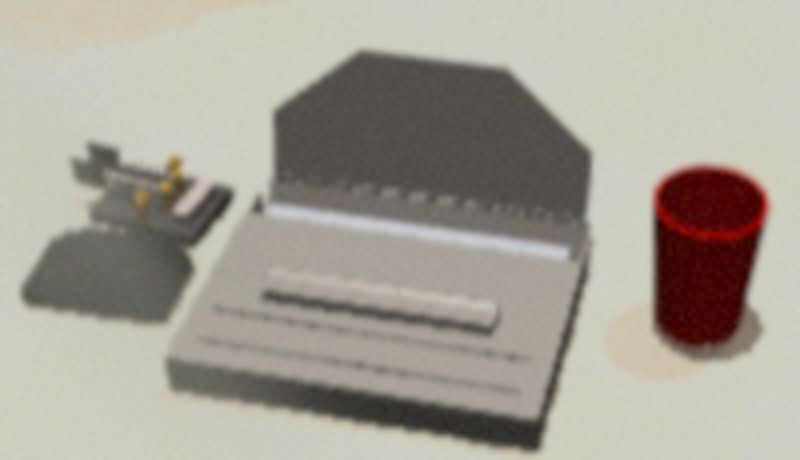

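Enlarged top crop: the bar's leading edge runs (285,160)–(512,187), the case's back corners are (240,37) and (585,80), and the tongue edge runs (290,375)–(470,398). Scene crop: the tongue edge runs (362,50)–(508,70), and the crease is near (275,183)–(585,220).

```bash
cat >h.py <<'E'
import numpy as np
from workcell import status, eyes, arm
np.set_printoptions(precision=4,suppress=True)
def ray(n,u,v):
    c=eyes.get_calibration(n);f=192/np.tan(np.radians(c["vertical_fov"]/2))
    M=np.array(c["world_to_cam"]);R,t=M[:3,:3],M[:3,3]
    return -R.T@t, R.T@np.array([(u-c["cx"])/f,(v-c["cy"])/f,1])
def plane(n,u,v,z):
    o,d=ray(n,u,v);return o+d*(z-o[2])/d[2]
def tri(pt,ps):
    o,d=ray("top",*pt);p,e=ray("scene",*ps)
    k=np.linalg.lstsq(np.c_[d,-e],p-o,rcond=None)[0]
    a,b=o+d*k[0],p+e*k[1];return (a+b)/2,np.linalg.norm(a-b)
def project(n,P):
    c=eyes.get_calibration(n);f=192/np.tan(np.radians(c["vertical_fov"]/2))
    q=np.array(c["world_to_cam"])@np.r_[P,1];return f*q[0]/q[2]+c["cx"],f*q[1]/q[2]+c["cy"]
T=lambda x,y:(x/4+190-.375,y/4+165-.375)
S=lambda x,y:(x/4+140-.375,y/4+115-.375)
E
python3 - <<'E'
from h import *
bl,br=plane("top",*T(240,37),.03),plane("top",*T(585,80),.03)
print("back",bl,br,np.linalg.norm(bl-br))
sb=[plane("scene",*S(*p),.03) for p in((168,362),(540,420),(590,255))]
print("scene back R,L, mouth L",*sb,np.linalg.norm(sb[0]-sb[1]),np.linalg.norm(sb[2]-sb[1]))
for a in((285,160),(512,187)):print("bar top",plane("top",*T(*a),.04))
for a in((262,293),(492,327)):print("bar scene back",plane("scene",*S(*a),.037))
e=[tri(T(290,375),S(508,70)),tri(T(470,398),S(362,50))];print("edge",e,np.linalg.norm(e[0][0]-e[1][0]))
print("wide corners",tri(T(203,335),S(590,155)),tri(T(552,383),S(274,110)))
for z in(.03,.0335):print("crease",plane("scene",*S(275,183),z),plane("scene",*S(585,220),z))
E
```

```text
back [0.671  0.0974 0.03  ] [ 0.6448 -0.1354  0.03  ] 0.234286133662121
scene back R,L, mouth L [ 0.6533 -0.1291  0.03  ] [0.676  0.1025 0.03  ] [0.525  0.1214 0.03  ] 0.23265837889592503 0.15211268391517907
bar top [0.5872 0.0656 0.04  ]
bar top [ 0.5715 -0.0847  0.04  ]
bar scene back [ 0.5927 -0.0833  0.037 ]
bar scene back [0.6077 0.0661 0.037 ]
edge [(array([0.4532, 0.0596, 0.123 ]), np.float64(0.0008471132984425321)), (array([ 0.4411, -0.0437,  0.1238]), np.float64(0.006430393703221331))] 0.10393885129851833
wide corners (array([0.4732, 0.1159, 0.0728]), np.float64(0.0007246476959984359)) (array([ 0.447 , -0.1044,  0.0742]), np.float64(8.695551616520683e-05))
crease [ 0.4723 -0.1026  0.03  ] [0.4893 0.1156 0.03  ]
crease [ 0.4766 -0.1013  0.0335] [0.4936 0.1158 0.0335]
```

apply_moves(
  hand=1,
  motion=[
    [[0, 0, 0], 0.13],
    [[0, 0, 0], 0.13],
    [[0, 0, 0], 0.129],
    [[0.02, -0.033, 0], 0],
    [[0.02, -0.033, 0], 0],
    [[0.02, -0.033, 0], 0],
    [[0.02, -0.033, 0], 0],
    [[0.02, -0.033, 0], 0],
  ],
)

```text
clock: 0.9
position: [0.2911, -0.4457, 0.3035]
eef_rot: [[0.994, -0.108, -0.0], [-0.108, -0.994, 0.001], [-0.001, -0.001, -1.0]]
ft_force: [0.6, 0.0, 0.5]
grip_width: -0.0005
finger_force: 0.0
```

apply_moves(
  motion=[
    [[0.02, -0.033, 0], 0],
    [[0.02, -0.033, 0], 0],
    [[0.02, -0.033, 0], 0],
    [[0.02, -0.033, 0], 0],
    [[0.02, -0.033, 0], 0],
    [[0.02, -0.033, 0], 0],
    [[0.02, -0.033, 0], 0],
    [[0.02, -0.033, 0], 0],
  ],
)

```text
clock: 1.7
position: [0.4786, -0.2007, 0.3037]
eef_rot: [[0.994, -0.108, -0.0], [-0.108, -0.994, 0.0], [-0.0, -0.0, -1.0]]
ft_force: [0.1, -0.1, 0.6]
grip_width: -0.0002
finger_force: 0.0
```

apply_moves(
  motion=[
    [[-0.01, -0.041, 0], 0],
    [[-0.012, -0.041, 0], 0],
    [[-0.016, -0.041, 0], 0],
    [[-0.018, -0.041, 0], 0],
    [[-0.02, -0.041, 0], 0],
    [[0, 0, 0], 0],
  ],
)

```text
clock: 2.3
position: [0.4228, 0.0159, 0.3041]
eef_rot: [[0.995, -0.099, 0.0], [-0.099, -0.995, 0.001], [0.0, -0.001, -1.0]]
ft_force: [0.3, -0.4, 0.3]
grip_width: 0.0001
finger_force: 0.0
```

```bash
python3 - <<'E'
from h import *
import cv2
s=status.sense();print(s["position"],s["ft_force"],s["joint_positions"])
im=[cv2.resize(eyes.read_camera(n)[r0:r0+150,c0:c0+200,::-1],(0,0),fx=2,fy=2) for n,r0,c0 in(("scene",80,140),("top",150,190))]
cv2.imwrite("pics/p1.png",np.hstack(im))
E
```

```text
[0.4228 0.0159 0.3041] [ 0.3358 -0.3864  0.3066] [ 0.375  -0.0388 -0.4693  1.8606 -0.0186  1.3155 -1.759 ]
```

View pics/p1.png

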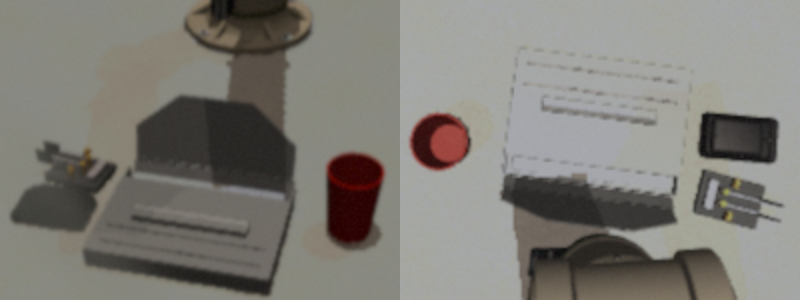

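The flap stands untouched with the gripper just behind it on the robot side. Descending behind it.

apply_moves(
  motion=[
    [[0, 0, 0.035], 0],
    [[0, 0, 0.035], 0],
    [[0, 0, 0.035], 0],
    [[0, 0.004, 0.035], 0.009],
    [[0, 0, 0], 0],
  ],
)

```text
clock: 2.9
position: [0.4215, 0.004, 0.1598]
eef_rot: [[0.993, -0.12, -0.009], [-0.12, -0.993, 0.001], [-0.009, 0.001, -1.0]]
ft_force: [-1.0, -0.9, -0.4]
grip_width: -0.0
finger_force: 0.0
```

apply_moves(
  motion=[
    [[0.012, 0, 0], 0],
    [[0.012, 0, 0], 0],
    [[0.012, 0, 0], 0],
    [[0.012, 0, 0], 0],
    [[0.012, 0, 0], 0],
    [[0.012, 0, 0], 0],
    [[0.012, 0, 0], 0],
    [[0.012, 0, 0], -0.012],
  ],
)

```text
clock: 3.7
position: [0.5205, -0.0053, 0.1639]
eef_rot: [[0.994, -0.105, -0.0], [-0.105, -0.994, 0.0], [-0.0, -0.0, -1.0]]
ft_force: [0.0, 0.3, 0.2]
grip_width: 0.0001
finger_force: 0.0
```

```bash
python3 - <<'E'
from h import *
import cv2
s=status.sense();print(s["position"],s["ft_force"])
im=cv2.resize(eyes.read_camera("scene")[80:230,140:340,::-1],(0,0),fx=3,fy=3)
cv2.imwrite("pics/p2.png",im)
E
```

```text
[ 0.5205 -0.0053  0.1639] [0.0411 0.2947 0.2013]
```

View pics/p2.png

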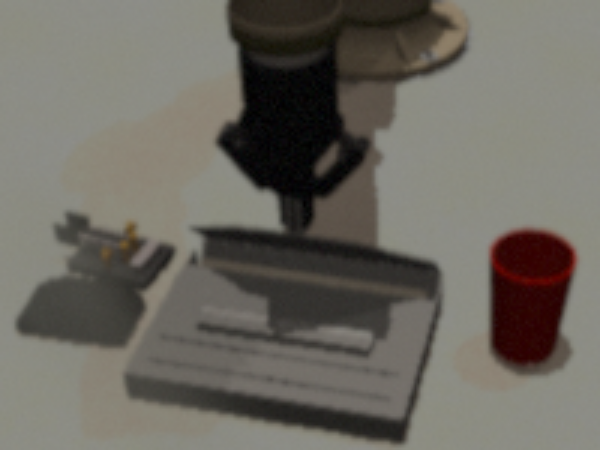

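The flap is over at about 45°, seen nearly edge-on from this camera at (195,230)–(440,270). Its shadow falls on the case, and nothing else has moved. Pressing it down now.

apply_moves(
  motion=[
    [[0.004, 0, 0.008], 0],
    [[0.004, 0, 0.008], 0],
    [[0.004, 0, 0.008], 0],
    [[0.004, 0, 0.008], 0],
    [[0.003, 0, 0.008], 0],
    [[0, 0, 0.006], 0],
    [[0, 0, 0.004], 0],
    [[0, 0, 0], 0],
  ],
)

```text
clock: 4.55
position: [0.5379, -0.0072, 0.1133]
eef_rot: [[0.994, -0.105, -0.001], [-0.105, -0.994, 0.0], [-0.001, -0.0, -1.0]]
ft_force: [-0.5, -0.6, -0.3]
grip_width: 0.0
finger_force: 0.0
```

apply_moves(
  motion=[
    [[0, 0, 0.001], 0],
    [[0, 0, 0.001], 0],
    [[0, 0, 0], 0],
  ],
)

```text
clock: 4.85
position: [0.5385, -0.0073, 0.1121]
eef_rot: [[0.994, -0.105, 0.0], [-0.105, -0.994, -0.0], [0.0, -0.0, -1.0]]
ft_force: [0.1, -0.3, -0.5]
grip_width: 0.0001
finger_force: 0.0
```

apply_moves(
  motion=[
    [[0, 0, 0.002], 0],
    [[0, 0, 0.001], 0],
    [[0, 0, 0.001], 0],
    [[0, 0, 0], 0],
  ],
)

```text
clock: 5.25
position: [0.5383, -0.0073, 0.1078]
eef_rot: [[0.994, -0.105, -0.0], [-0.105, -0.994, 0.0], [-0.0, -0.0, -1.0]]
ft_force: [0.3, 1.1, -0.5]
grip_width: 0.0001
finger_force: 0.0
```

apply_moves(
  motion=[
    [[0, 0, 0.001], 0],
    [[0, 0, 0.001], 0],
    [[0, 0, 0], 0],
  ],
)

```text
clock: 5.55
position: [0.5385, -0.0072, 0.1065]
eef_rot: [[0.994, -0.105, 0.0], [-0.105, -0.994, -0.0], [0.0, 0.0, -1.0]]
ft_force: [-2.1, 0.4, 5.6]
grip_width: 0.0004
finger_force: 3.0
```

apply_moves(
  motion=[
    [[0, 0, -0.01], 0],
    [[0, 0, -0.025], 0],
    [[-0.025, 0, -0.02], 0],
    [[-0.035, 0, 0], 0],
    [[-0.038, 0, 0], 0],
    [[0, 0, 0], 0],
  ],
)

```text
clock: 6.15
position: [0.4365, 0.0034, 0.1605]
eef_rot: [[0.995, -0.104, -0.004], [-0.104, -0.995, -0.002], [-0.004, 0.002, -1.0]]
ft_force: [-0.7, -0.6, -0.6]
grip_width: 0.0
finger_force: 0.0
```

```bash
python3 - <<'E'
from h import *
import cv2
s=status.sense();print(s["position"],s["ft_force"])
im=[cv2.resize(cv2.convertScaleAbs(eyes.read_camera(n)[r0:r0+140,c0:c0+130,::-1],alpha=1.4),(0,0),fx=3,fy=3,interpolation=cv2.INTER_CUBIC) for n,r0,c0 in(("scene",100,175),("top",155,225))]
cv2.imwrite("pics/p3.png",np.hstack(im))
E
```

```text
[0.4365 0.0034 0.1605] [-0.7491 -0.5933 -0.5861]
```

View pics/p3.png

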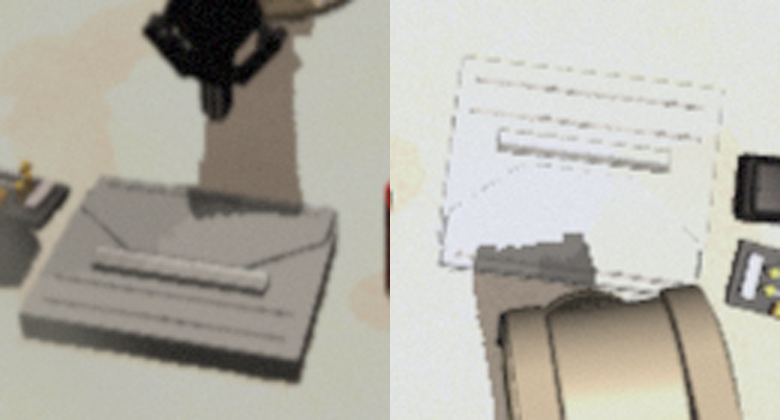

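The flap lies flat with its tongue edge just short of the bar. In the top half the edge is near (520,165) and the bar front near (498,150). The tip is clear behind the spine. Next I lower it and push the crease home.

apply_moves(
  motion=[
    [[0, 0, 0.03], 0],
    [[0, 0, 0.03], 0],
    [[0, 0, 0.012], 0],
    [[0.006, 0, 0], 0],
    [[0.006, 0, 0], 0],
    [[0.002, 0, 0], 0],
    [[0, 0, 0], 0],
  ],
)

```text
clock: 6.95
position: [0.4563, 0.0016, 0.0901]
eef_rot: [[0.994, -0.105, 0.002], [-0.105, -0.994, 0.0], [0.002, -0.0, -1.0]]
ft_force: [-0.5, 0.1, 0.4]
grip_width: 0.0002
finger_force: 0.0
```

apply_moves(
  motion=[
    [[0.004, 0, 0], 0],
    [[0.004, 0, 0], 0],
    [[0.002, 0, 0], 0],
    [[0.002, 0, 0], 0],
    [[0, 0, 0], 0],
  ],
)

```text
clock: 7.45
position: [0.467, 0.0003, 0.0889]
eef_rot: [[0.994, -0.105, 0.0], [-0.105, -0.994, 0.0], [0.0, -0.0, -1.0]]
ft_force: [-1.0, 0.2, 1.7]
grip_width: -0.0002
finger_force: 1.1
```

apply_moves(
  motion=[
    [[0.002, 0, 0], 0],
    [[0.002, 0, 0], 0],
    [[0, 0, 0], 0],
  ],
)

```text
clock: 7.75
position: [0.4712, -0.0002, 0.089]
eef_rot: [[0.994, -0.105, 0.001], [-0.105, -0.994, 0.0], [0.001, -0.0, -1.0]]
ft_force: [-0.3, 0.8, 0.8]
grip_width: -0.0005
finger_force: 0.5
```

apply_moves(
  motion=[
    [[0.002, 0, 0], 0],
    [[0.001, 0, 0], 0],
    [[0, 0, 0], 0],
  ],
)

```text
clock: 8.05
position: [0.4741, -0.0005, 0.089]
eef_rot: [[0.994, -0.105, 0.001], [-0.105, -0.994, 0.0], [0.0, -0.0, -1.0]]
ft_force: [-1.1, -0.4, 0.7]
grip_width: -0.0001
finger_force: 0.4
```

```bash
python3 - <<'E'
from h import *
import cv2
s=status.sense();print(s["position"],s["ft_force"])
im=[cv2.resize(cv2.convertScaleAbs(eyes.read_camera(n)[r0:r0+140,c0:c0+130,::-1],alpha=1.4),(0,0),fx=3,fy=3,interpolation=cv2.INTER_CUBIC) for n,r0,c0 in(("scene",100,175),("top",155,225))]
cv2.imwrite("pics/p4.png",np.hstack(im))
E
```

```text
[ 0.4741 -0.0005  0.089 ] [-1.0759 -0.3742  0.6937]
```

View pics/p4.png

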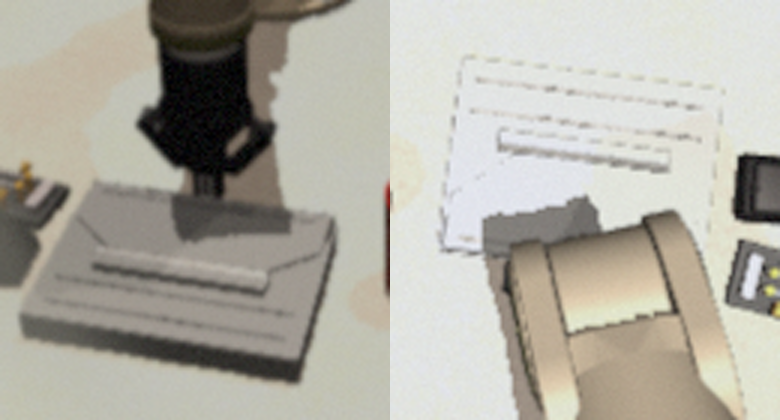

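The strip is moving in and the case hasn't moved; the tongue's slants now meet the bar at (105,247) and (270,275). Continuing gently.

apply_moves(
  motion=[
    [[0.001, 0, 0], 0],
    [[0.001, 0, 0], 0],
    [[0, 0, 0], 0],
  ],
)

```text
clock: 8.45
position: [0.4754, -0.0006, 0.0888]
eef_rot: [[0.994, -0.105, -0.001], [-0.105, -0.994, 0.0], [-0.001, 0.0, -1.0]]
ft_force: [-3.8, 0.7, 3.2]
grip_width: -0.0
finger_force: 1.9
```

apply_moves(
  motion=[
    [[0.001, 0, 0], 0],
    [[0.001, 0, 0], 0],
    [[0, 0, 0], 0],
  ],
)

```text
clock: 8.75
position: [0.4758, -0.0007, 0.0884]
eef_rot: [[0.994, -0.105, -0.005], [-0.105, -0.995, -0.0], [-0.005, 0.001, -1.0]]
ft_force: [-11.1, -0.3, 7.9]
grip_width: 0.0001
finger_force: 5.7
```

apply_moves(
  motion=[
    [[0.001, 0, 0], 0],
    [[0, 0, 0], 0],
  ],
)

```text
clock: 8.95
position: [0.476, -0.0007, 0.0882]
eef_rot: [[0.995, -0.104, -0.006], [-0.104, -0.995, -0.0], [-0.006, 0.001, -1.0]]
ft_force: [-14.4, 1.3, 11.8]
grip_width: 0.0
finger_force: 7.1
```

apply_moves(
  motion=[
    [[-0.003, 0, 0], 0],
    [[-0.01, 0, 0], 0],
    [[-0.015, 0, -0.03], 0],
    [[-0.01, 0, -0.04], 0],
    [[0, 0, -0.04], 0],
    [[0, 0, 0], 0],
  ],
)

```text
clock: 9.55
position: [0.4435, 0.0034, 0.2042]
eef_rot: [[0.994, -0.105, 0.01], [-0.105, -0.994, -0.001], [0.01, -0.0, -1.0]]
ft_force: [0.9, 0.1, -0.3]
grip_width: 0.0
finger_force: 0.0
```

```bash
python3 - <<'E'
from h import *
import cv2
s=status.sense();print(s["position"],s["ft_force"])
im=[cv2.resize(cv2.convertScaleAbs(np.mean([eyes.read_camera(n) for _ in range(3)],0).astype(np.uint8)[r0:r0+100,c0:c0+130,::-1].copy(),alpha=1.4),(0,0),fx=w,fy=w,interpolation=cv2.INTER_CUBIC)[:400] for n,r0,c0,w in(("scene",140,175,3),("top",165,235,3))]
cv2.imwrite("pics/p5.png",np.hstack(im))
E
```

```text
[0.4435 0.0034 0.2042] [ 0.9269  0.1228 -0.2951]
```

View pics/p5.png

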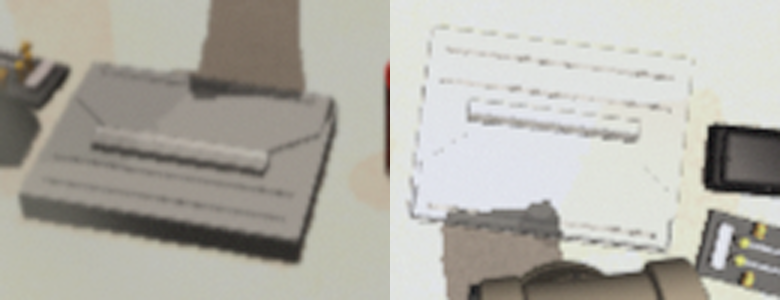

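The slants now run in at the bar (scene half: (105,125) and (270,150)). The front line runs (95,63)–(335,97) in the scene half and (412,215)–(668,250) in the top half. I'll check this numerically.

```bash
python3 - <<'E'
from h import *
Sc=lambda x,y:(x/3+175-.33,y/3+140-.33)
Tp=lambda x,y:((x-390)/3+235-.33,y/3+165-.33)
c=np.array([.577,-.007,0]);a=-.107
R=np.array([[np.cos(a),-np.sin(a),0],[np.sin(a),np.cos(a),0],[0,0,1]])
L=lambda p:(R.T@(p-c))*1000
print("mouth line scene",L(plane("scene",*Sc(95,63),.0345)),L(plane("scene",*Sc(335,97),.0345)))
print("mouth line top",L(plane("top",*Tp(412,215),.0335)),L(plane("top",*Tp(668,250),.0335)))
print("back top",L(plane("top",*Tp(432,27),.03)),L(plane("top",*Tp(692,62),.03)))
print("back scene",L(plane("scene",*Sc(22,195),.03)),L(plane("scene",*Sc(300,235),.03)))
print("bar lead top",L(plane("top",*Tp(468,120),.04)),L(plane("top",*Tp(638,140),.04)))
print("shoulder scene",L(plane("scene",*Sc(78,98),.033)),L(plane("scene",*Sc(325,137),.033)))
print("shoulder top",L(plane("top",*Tp(430,155),.033)),L(plane("top",*Tp(670,190),.033)))
E
```

```text
mouth line scene [ -86.0776 -109.0823   34.5   ] [-85.3525 116.3049  34.5   ]
mouth line top [-86.7962 112.7946  33.5   ] [ -89.5598 -114.2677   33.5   ]
back top [ 82.5305 116.4707  30.    ] [  79.0147 -119.2105   30.    ]
back scene [  87.1665 -112.8958   30.    ] [ 81.569  118.5008  30.    ]
bar lead top [ 2.2218 73.7902 40.    ] [  2.8334 -77.1086  40.    ]
shoulder scene [ -36.6233 -108.2208   33.    ] [-32.786  117.1053  33.    ]
shoulder top [-32.328  103.6564  33.    ] [ -37.1839 -110.7606   33.    ]
```

Crease at home within the measurement error. One gentle confirming push, slightly higher.

apply_moves(
  motion=[
    [[0, 0, 0.04], 0],
    [[0, 0, 0.04], 0],
    [[0, 0, 0.028], 0],
    [[0.01, 0, 0], 0],
    [[0.01, 0, 0], 0],
    [[0.007, 0, 0], 0],
    [[0.001, 0, 0], 0],
    [[0, 0, 0], 0],
  ],
)

```text
clock: 10.65
position: [0.4698, 0.0001, 0.092]
eef_rot: [[0.994, -0.105, 0.002], [-0.105, -0.994, 0.0], [0.002, -0.0, -1.0]]
ft_force: [0.3, -0.1, 0.1]
grip_width: -0.0002
finger_force: 0.0
```

apply_moves(
  motion=[
    [[0.001, 0, 0], 0],
    [[0.001, 0, 0], 0],
    [[0, 0, 0], 0],
  ],
)

```text
clock: 10.95
position: [0.4708, -0.0002, 0.0911]
eef_rot: [[0.994, -0.105, 0.0], [-0.105, -0.994, -0.0], [0.0, 0.0, -1.0]]
ft_force: [0.1, 0.5, -0.5]
grip_width: 0.0001
finger_force: 0.0
```

apply_moves(
  motion=[
    [[0.002, 0, -0.002], 0],
    [[0.001, 0, -0.001], 0],
    [[0.001, 0, 0], 0],
    [[0, 0, 0], 0],
  ],
)

```text
clock: 11.35
position: [0.4749, -0.0005, 0.094]
eef_rot: [[0.994, -0.105, 0.0], [-0.105, -0.994, 0.0], [0.0, -0.0, -1.0]]
ft_force: [0.1, 0.1, 0.2]
grip_width: -0.0
finger_force: 0.0
```

apply_moves(
  motion=[
    [[0.001, 0, 0], 0],
    [[0, 0, 0], 0],
  ],
)

```text
clock: 11.55
position: [0.4755, -0.0006, 0.0938]
eef_rot: [[0.994, -0.105, -0.001], [-0.105, -0.994, 0.0], [-0.001, 0.0, -1.0]]
ft_force: [-0.8, -0.1, 1.0]
grip_width: 0.0001
finger_force: 0.6
```

apply_moves(
  motion=[
    [[0.001, 0, 0], 0],
    [[0, 0, 0], 0],
  ],
)

```text
clock: 11.75
position: [0.4757, -0.0006, 0.0936]
eef_rot: [[0.994, -0.105, -0.003], [-0.105, -0.994, -0.0], [-0.003, 0.0, -1.0]]
ft_force: [-5.9, 0.2, 4.7]
grip_width: -0.0001
finger_force: 2.8
```

apply_moves(
  motion=[
    [[0.0005, 0, 0], 0],
    [[0, 0, 0], 0],
  ],
)

```text
clock: 11.95
position: [0.4758, -0.0007, 0.0936]
eef_rot: [[0.994, -0.105, -0.003], [-0.105, -0.995, -0.0], [-0.003, 0.001, -1.0]]
ft_force: [-7.5, 0.7, 6.7]
grip_width: -0.0001
finger_force: 3.7
```

apply_moves(
  motion=[
    [[-0.003, 0, 0], 0],
    [[-0.012, 0, 0], 0],
    [[-0.015, 0, 0], 0],
    [[-0.005, 0, -0.04], 0],
    [[0, 0, -0.04], 0],
    [[0, 0, -0.05], 0],
    [[0, 0, -0.05], 0],
    [[0, 0, 0], 0],
  ],
)

```text
clock: 12.75
position: [0.4447, 0.0035, 0.2807]
eef_rot: [[0.994, -0.105, 0.012], [-0.105, -0.995, -0.001], [0.012, 0.0, -1.0]]
ft_force: [1.1, -0.1, -0.5]
grip_width: -0.0
finger_force: 0.0
```

```bash
python3 - <<'E'
from h import *
import cv2
im=np.mean([eyes.read_camera("scene") for _ in range(4)],0).astype(np.uint8)[140:235,140:340,::-1].copy()
cv2.imwrite("pics/p6.png",cv2.resize(cv2.convertScaleAbs(im,alpha=1.5),(0,0),fx=4,fy=4,interpolation=cv2.INTER_CUBIC))
E
```

```text
(no output)
```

View pics/p6.png

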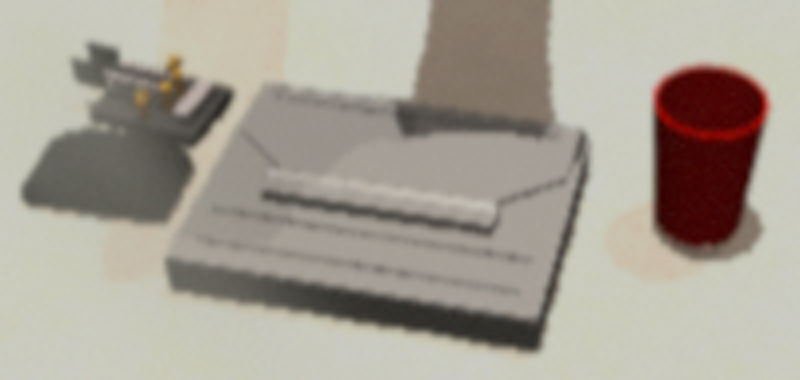

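The flap lies flat with its slants running under the bar at (275,168) and (500,205). The case, cup, mouse and key are where they were in the first crop.

```bash
python3 -c "
from workcell import arm
print(arm.finish_job())"
```

```text
the job is handed in; nothing more can be done
None
```

The job is handed in at about 13 s on the clock: the flap is folded flat with its edge under the bar and the spine upright against the mouth to within a few millimetres by camera (two pushes met the same firm stop); the case shows no visible shift, and the cup, mouse and key were not touched.

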